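# Balance the weighing pan on the scale's dome

## Robot

A 7-joint arm with a two-finger parallel gripper is mounted at the origin on the work surface. World frame = base frame: x ahead of the robot, y to its left, z up, the work surface at z = 0. Lengths are in m, angles in rad, forces in N, time in s.
With the tool pointing down it reaches from about 0.425 to 0.925 m from the base axis. Payload 6.8 kg.
Tool frame: the origin (TCP) lies midway between the tips of the shut fingers; the grasp point (between the pads) lies 19 mm behind it; x points along the fingers, y is the direction in which the jaws open and shut, and the axes are right-handed (so a half turn about x gives the same grasp; the last joint's range is limited). The gripper opens to 85 mm and grips with 20 to 120 N. Pads are 22 mm wide; open, the fingers measure 114 mm over their backs; the gripper's body (76 mm by 85 mm) begins 54 mm behind the grasp point. The pads swing forward as they close: fully open they stand 13 mm farther back than shut.
Start: joints at [-1.249, 0.477, 0.022, 1.555, -0.011, 1.109, -0.083], TCP at [0.281, 0.614, 0.231] pointing down, gripper open.
Joint ranges: [-2.96, 2.96], [-0.34, 2.1], [-1.41, 1.46], [0.24, 2.44], [-1.37, 4.51], [0.17, 1.92], [-2.96, 2.96]. Speed limits (rad/s): [2.39, 2.39, 3.14, 3.14, 3.14, 3.14, 3.14].

## Interface

Orientations are given as a rotation vector (axis times angle).
In Python, from bench import r gives the robot as it stands.
- The arm moves only by the tool carry_out, never from a script. Its argument "targets" is one flat list of numbers, 7 for each row, row after row: the finger opening in m, from 0 to 0.0854, then the shift along the tool's x, y, z in m, then the turn, a rotation vector about the tool's x, y, z in units of 5 degrees (1.0 is 5 degrees). A call has 1 to 12 rows; each row is the pose to reach, as a shift and turn from the pose measured when the call began, along the tool's axes at that moment; what a row does not reach only later rows make up. A row lasts 1/8 s, in which the tool goes at most 62.5 mm and 10.7 degrees, less where a joint would pass 70% of its speed; a pose out of reach is approached as far as the arm can. A call with a gripper value outside its range is refused whole. The fingers move at their own pace and stop on an object; "squeeze" is the grip in N (left out, the last holds). Time passes only in rows, so rows that repeat a pose let the fingers close. It gives the time, the measured TCP pose, the force and the opening at its end, in the units of the state.
- r.get_obs(): the state, without advancing time (a new reading comes with each control period).
- r.grab_frame(name): name is "scene" or "side" or "wrist"; returns the picture (480x640x3 uint8, blue, green, red); there is no depth.
- r.camera_info(name): a dict with "fx", "fy", "cx", "cy" (pixels), "D" ([k1, k2, p1, p2, k3] as OpenCV has them; the pictures are not rectified), "xyz" and "orientation" of the camera in the world. Camera axes: x right, y up, looking along -z (the intrinsics and any distortion apply to the point x, -y, -z); pixel columns grow to the right and rows downward; lengths in m; the calibration is good to about 2 mm. A picture is of the moment at which its call begins: read the wrist's pose just before it. camera_info takes no time and is no camera call; for the wrist camera it gives the pose at the moment of the call.
- r.hand_in(): hands the job in, once; it reports no verdict.
The state is a dict: "clock": time; "joints": joint angles; "qvel": joint speeds; "tau": joint torques, N m; "tcp_pos": TCP position; "orientation": TCP orientation; "contact_force": force on the tool from outside, world axes, zero at the start; "moment": the same for the moment, N m; "grip_width": finger opening in m.
Only numpy, scipy, OpenCV 4.12 (cv2) and the standard library are available. Lean on these libraries where they do the work, as an engineer would, in place of code of your own. Each camera call takes 0.05 s, during which the arm holds its last target. There are 200 camera calls.

## Task

Take the weighing pan off the sloped draining stand and balance it on the domed load button of the scale, so that it stays level by itself when you let go; the shot in its tare cup shifts its balance point, so feel where that lies. Then push the open drawer fully home. Do not press hard on the scale and leave the other things where they are.

Things in the scene. Friction and masses are not known exactly. Their poses are not given: they have to be found in the camera images.
- pan: Aluminium weighing pan: flat plate 150 (x) x 110 (y) x 5 mm, 12 mm high rims along the long sides, a bar handle and a tare cup on top. Origin: centre of its flat underside; x along the plate to the cup, z out of the plate. Weighs 0.28 to 0.52 kg with the cup; balance point on the centre line anywhere from x = +3 to +27 mm, 12 mm above the underside. Starts on the sloped stand, cup end uphill.
- pan_handle (a point): Middle of the pan's bar handle, at pan x = -27.5, y = 0, z = 38 mm. The bar runs along the pan's x, 85 mm long, 12 mm wide (y), 16 mm deep (z), on a 12 mm post at either end, with 25 mm of air under it.
- pan_cup (a point): Middle of the top of the closed steel tare cup fixed on the pan at x = +55 mm: 36 mm across, 26 mm high on the plate, a 4 mm brass stud on top. It holds an unknown amount of shot: 0.04 to 0.28 kg in all, centred on its axis. The pan without it weighs 0.24 kg, with its own balance point at x = -6 mm.
- stand: Fixed sloped draining stand of dark sheet steel on bent wire legs, 185 x 130 mm plate sloping 32 degrees (0.56 rad) down towards the robot (its -x), with a 8 mm lip at the foot; plate 37 to 134 mm above the table, its middle 85 mm. Origin on the table under the plate's middle; z up, x horizontal, uphill. Left or right of the scale, the drawer unit on the other side.
- dome: The scale's polished steel load button, a fixed spherical dome of 60 mm radius that stands 25 mm proud of the white scale housing (190 x 170 mm, top at 65 mm; a keypad on its -x side reaches to x = -133 mm). Origin: the dome's highest point, 90 mm above the table; the pan's flat underside is to rest here.
- cab_drawer0 (a joint): Opening (m) of the only drawer of a fixed low steel drawer unit, 160 x 160 mm, 85 mm high, front towards the robot: 0 = fully home; it grows as the drawer comes out to the unit's -x. Starts about 45 to 80 mm open.
- cab_drawer0_handle (a point): Middle of the drawer's horizontal bar handle (along the unit's y), 35 mm out from the drawer front; its x axis points into the unit, the way to push.
- bowl_a: Bystander, leave alone: empty black plastic bowl, 70 mm across, 40 mm high, in front of the scale. Origin at its underside.
- bowl_b: Bystander, leave alone: a second bowl like it. Origin at its underside.
- shaker: Bystander, leave alone: small glass shaker, 32 mm across, 65 mm high, beside the scale. Origin at its underside.
- spice_jar: Bystander, leave alone: small amber jar, 32 mm across, 60 mm high, beside the scale. Origin at its underside.
- sauce_tub: Bystander, leave alone: white lidded tub, 80 mm across, 55 mm high, behind the scale. Origin at its underside.
- kraft_box: Bystander, leave alone: brown card box, 90 x 120 x 50 mm, behind the scale. Origin at its underside.
- spoon: Bystander, leave alone: steel spoon lying at the back.

How it is judged:
By the outcome, as a careful person would: the job done as asked, in the order asked, and still so for the second after the job is handed in, with the robot touching nothing.
It also fails if it takes over 64 s, if anything falls off the work surface, if the arm or the gripper's body presses on something with over 40 N, if the wrist force passes 120 N, or if a joint passes its speed limit or range.

## Working session

There is one attempt and no reset: what is moved stays moved. The work goes in short steps, Python scripts to look and compute and a tool call to move; the robot and the scene stay as the last step left them, time stands still between calls to the robot, and variables do not carry over. Pictures are saved under pics/ and viewed, about 8 in all and at most 12, crops included, and the job is handed in when it is done.

Besides the shell and the picture viewer there is one more tool, called after "Request:" as name(argument=value, ...), one argument or row to a line, values as JSON. carry_out: Moves the arm, as the interface text tells. Its arguments: {"type":"object","properties":{"targets":{"type":"array","items":{"type":"number"}},"squeeze":{"type":"number"}},"required":["targets"]}

```bash
ls; mkdir -p pics
cat > h.py <<'E'
import numpy as np, cv2
from scipy.spatial.transform import Rotation as R
from bench import r
def info(n):
    c=r.camera_info(n); o=np.array(c["orientation"],float)
    M=R.from_rotvec(o).as_matrix() if o.shape==(3,) else o
    return c,np.array([[c["fx"],0,c["cx"]],[0,c["fy"],c["cy"]],[0,0,1.]]),np.array(c["D"],float),np.array(c["xyz"]),M
def ray(n,uv,I=None):
    c,K,D,t,M=I or info(n)
    p=cv2.undistortPoints(np.array(uv,float).reshape(-1,1,2),K,D)[:,0]
    d=np.c_[p[:,0],-p[:,1],-np.ones(len(p))]@M.T
    return t,d/np.linalg.norm(d,axis=1,keepdims=True)
def onz(n,uv,z,I=None):
    t,d=ray(n,uv,I); z=np.broadcast_to(z,len(d)); return t+d*((z-t[2])/d[:,2])[:,None]
def proj(n,P,I=None):
    c,K,D,t,M=I or info(n); q=(np.array(P,float).reshape(-1,3)-t)@M
    q=q*[1,-1,-1]; return cv2.projectPoints(q,np.zeros(3),np.zeros(3),K,D)[0][:,0]
def tri(a,ua,b,ub):
    t1,d1=ray(a,[ua]);t2,d2=ray(b,[ub]);d1=d1[0];d2=d2[0]
    s=np.linalg.lstsq(np.c_[d1,-d2],t2-t1,rcond=None)[0];p=t1+s[0]*d1;q=t2+s[1]*d2
    return (p+q)/2,np.linalg.norm(p-q)
E
python3 - <<'E'
from h import *
for n in("scene","side","wrist"):
    cv2.imwrite(f"pics/{n}0.png",r.grab_frame(n)); c=r.camera_info(n);print(n,c)
print(r.get_obs())
E
```

```text
pics
scene {'fx': 576.7854585632605, 'fy': 576.7854585632605, 'cx': 318.4232857190543, 'cy': 242.1205058754186, 'D': array([-0.09622158,  0.        ,  0.        ,  0.        ,  0.        ]), 'xyz': array([1.12989025, 0.39476468, 1.10315093]), 'orientation': array([0.3423848 , 0.64494184, 2.12220399])}
side {'fx': 532.5242831829453, 'fy': 532.5242831829453, 'cx': 316.6902186200322, 'cy': 237.9161851605969, 'D': array([-0.07344814,  0.        ,  0.        ,  0.        ,  0.        ]), 'xyz': array([ 0.34947037, -0.71264011,  0.82590412]), 'orientation': array([ 0.80731245, -0.14046288, -0.35766483])}
wrist {'fx': 409.57064947127793, 'fy': 409.57064947127793, 'cx': 327.00145264406507, 'cy': 230.37622337688336, 'D': array([-0.09575,  0.     ,  0.     ,  0.     ,  0.     ]), 'xyz': array([0.21906945, 0.64108356, 0.37337555]), 'orientation': array([-0.24553738, -0.15496859,  1.13278125])}
{'clock': 0.15, 'joints': array([-1.24909551,  0.47763462,  0.02238429,  1.55622301, -0.0114842 ,
        1.1092973 , -0.08312959]), 'qvel': array([-1.13400483e-04, -1.74671593e-03,  7.43928046e-04, -4.51538674e-03,
        6.46298637e-06,  2.46444193e-04, -3.77150946e-04]), 'tau': array([ 2.87450799e-03, -5.96928084e+01,  1.61012527e+00, -2.81491631e+01,
        1.26272350e-02,  6.56016811e-03, -3.89730940e-05]), 'tcp_pos': array([0.28110575, 0.61317661, 0.23053399]), 'orientation': array([ 0.33600722,  1.54455426, -0.33825657]), 'contact_force': array([-0.23257119, -0.25363597,  0.03171766]), 'moment': array([ 0.00290349, -0.01337302,  0.03630564]), 'grip_width': 0.08545784311507969}
```

View pics/scene0.png

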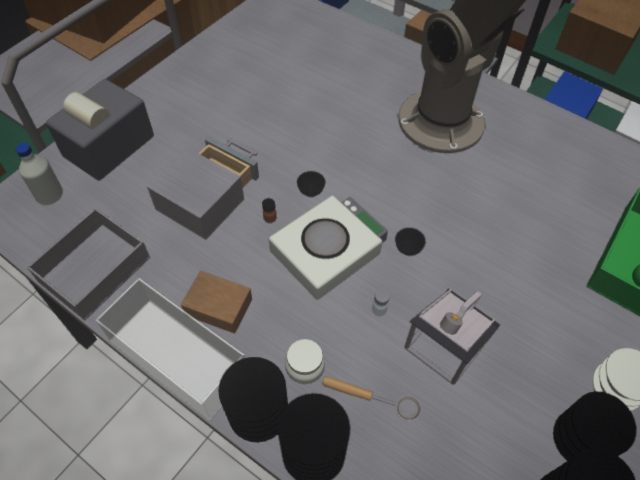

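View pics/side0.png

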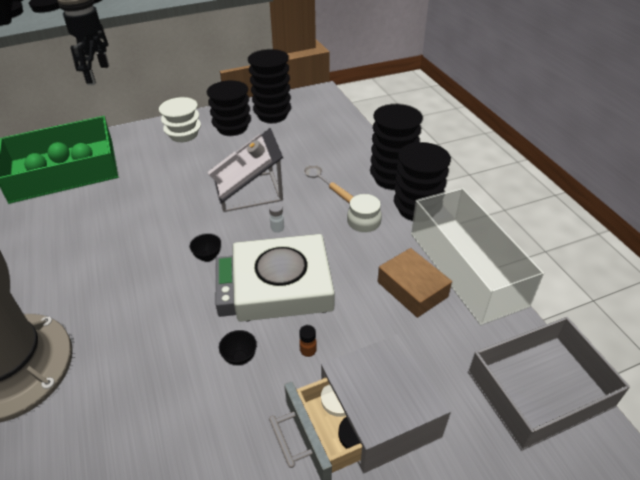

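The scene view shows the stand and pan at about (455,320), the dome at (325,238) and the drawer handle near (235,152). The side view shows the pan at (245,165), the dome at (281,265) and the drawer handle at (285,440). I'll view enlarged crops to get precise points.

Run:
```python
from h import *
a=cv2.imread("pics/scene0.png");b=cv2.imread("pics/side0.png")
f=lambda im,x,y,w,h,s:cv2.resize(im[y:y+h,x:x+w],None,fx=s,fy=s,interpolation=cv2.INTER_CUBIC)
t=np.hstack([f(a,400,280,100,75,4),f(b,205,125,100,75,4)])
u=np.hstack([f(a,190,125,100,75,4),f(b,260,370,100,75,4)])
cv2.imwrite("pics/c1.png",np.vstack([t,u]))
# dome: dark ring centre; z of ring = housing top .065
for n,im,roi in(("scene",a,(295,210,62,56)),("side",b,(248,240,66,50))):
    x,y,w,h=roi;g=cv2.cvtColor(im[y:y+h,x:x+w],6);m=(g<60).astype(np.uint8)
    cs=max(cv2.findContours(m,0,1)[0],key=cv2.contourArea);e=cv2.fitEllipse(cs);pts=cs[:,0]+[x,y]
    P=onz(n,pts,.065);(cx,cy),rad=cv2.minEnclosingCircle(P[:,:2].astype(np.float32))
    print(n,e,(cx,cy),rad)
    g=cv2.cvtColor(im,40);m=((g[...,1]<40)&(g[...,2]>185)).astype(np.uint8)
    l,k,s,c=cv2.connectedComponentsWithStats(m);
    for i in range(1,l):
        if s[i,4]>800: print(s[i],onz(n,[c[i]],.065))
```

```text
scene ((29.904375076293945, 28.13653564453125), (37.76734161376953, 46.021915435791016), 92.06372833251953) (0.5367063283920288, -0.004338539205491543) 0.05132220312952995
[ 271  196  109   91 3401] [[0.54502359 0.00082079 0.065     ]]
[ 116  304  115   99 5056] [[ 0.92745441 -0.08288191  0.065     ]]
[287 340  35  32 863] [[0.78392391 0.12352333 0.065     ]]
[608 349  32  44 911] [[0.44269974 0.64623125 0.065     ]]
side ((32.526695251464844, 25.649303436279297), (35.9250373840332, 49.58251190185547), 84.78742218017578) (0.5398630499839783, -0.004771675448864698) 0.051057368516922
[ 338   70  153   73 4412] [[1.10111054 0.45452244 0.065     ]]
[ 442  135   73   39 1607] [[1.12206544 0.17747332 0.065     ]]
[ 472  164   79   45 1968] [[1.121354   0.03746154 0.065     ]]
[ 446  176  145  143 3691] [[ 1.01226354 -0.16580099  0.065     ]]
[ 507  197   88   53 2501] [[ 1.12076256 -0.10410803  0.065     ]]
[ 437  221   75   71 1667] [[ 0.90824213 -0.12676814  0.065     ]]
[ 233  234  101   71 4079] [[ 0.53585578 -0.01744148  0.065     ]]
[ 549  237   88   62 2974] [[ 1.11854623 -0.24283825  0.065     ]]
[ 597  285   43   61 1353] [[ 1.09079676 -0.35482097  0.065     ]]
[ 546  303   90   54 1508] [[ 1.01244606 -0.36332467  0.065     ]]
[618 366  22  59 804] [[ 0.97114589 -0.49494633  0.065     ]]
```

View pics/c1.png

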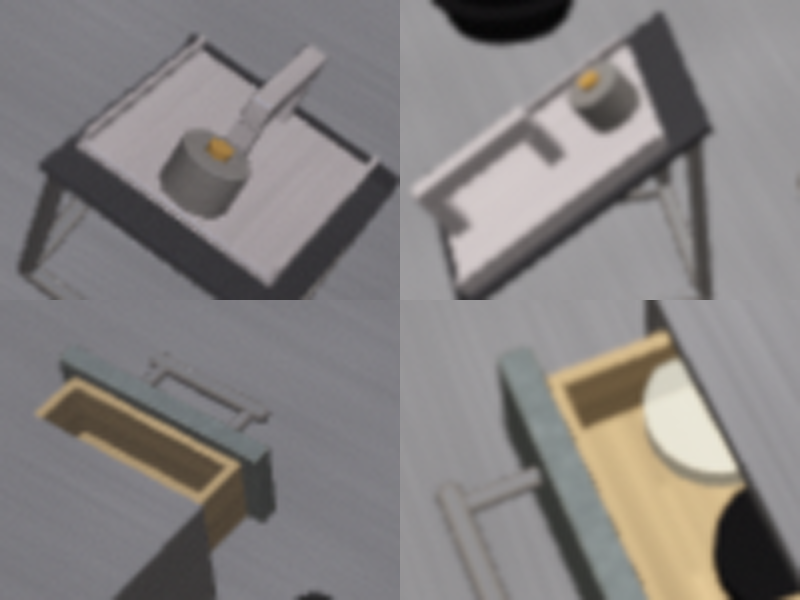

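Run:
```python
from h import *
S=lambda x,y:(400+x/4,280+y/4)
T=lambda x,y:(205+(x-400)/4,125+y/4)
for k,a,b in(("stud",S(221,146),T(588,77)),("barlow",S(317,50),T(417,188)),("barup",S(246,118),T(528,111)),
 ("upL(-y)",S(78,145),T(665,142)),("upR",S(270,285),T(630,45)),("standupL",S(42,165),T(710,130)),
 ("stand foot? -y",S(198,38),T(458,295)),
 ("drw+y",(190+265/4,125+113/4),(260+48/4,370+190/4)),("drw-y",(190+157/4,125+62/4),(292,462))):
    p,e=tri("scene",a,"side",b);print(k,p.round(4),round(e,4))
```

```text
stud [0.5825 0.3243 0.1386] 0.0044
barlow [0.4742 0.3342 0.083 ] 0.0054
barup [0.5482 0.3271 0.1204] 0.0024
upL(-y) [0.6112 0.2674 0.1211] 0.0022
upR [0.6222 0.3759 0.1204] 0.0049
standupL [0.6351 0.2595 0.1286] 0.0043
stand foot? -y [0.4794 0.2766 0.0432] 0.0055
drw+y [ 0.4229 -0.297   0.0465] 0.0057
drw-y [ 0.429  -0.3784  0.0479] 0.003
```

```bash
cat >> h.py <<'E'
def here():
    o=r.get_obs(); return np.array(o["tcp_pos"]),R.from_rotvec(o["orientation"]),o
def go(P,Rt,label=""):
    p,R0,o=here(); sh=R0.inv().apply(np.array(P)-p); rv=(R0.inv()*Rt).as_rotvec()
    print(label,"shift",sh.round(4),"turn/5deg",np.degrees(rv).round(2)/5)
def toolR(xdir,ydir):
    x=np.array(xdir,float);x/=np.linalg.norm(x);y=np.array(ydir,float);y-=x*(x@y);y/=np.linalg.norm(y)
    return R.from_matrix(np.c_[x,y,np.cross(x,y)])
def panR(yaw,tilt=.5585):   # columns pan x,y,z
    return R.from_euler("z",yaw)*R.from_euler("y",-tilt)
def panpt(R_,o,p): return np.array(o)+R_.apply(np.array(p,float)/1000)
E
python3 - <<'E'
from h import *
p,R0,o=here();print(R0.as_matrix().round(3))
Q=panR(-.1)
H=np.array([.515,.330,.095])
O=H-Q.apply([-.0275,0,.038]);print("origin",O)
for k,q in(("cup stud",(55,0,35)),("upL",(75,-55,11)),("upR",(75,55,11))):print(k,panpt(Q,O,q))
for s in(1,-1):
    Rt=toolR(-Q.apply([0,0,1]),s*Q.apply([0,1,0]))
    go(panpt(Q,O,(-3,0,119)),Rt,f"pre {s}")
E
```

```text
[[-0.     0.417  0.909]
 [-0.001  0.909 -0.417]
 [-1.    -0.001  0.   ]]
origin [0.55824105 0.32566142 0.07734672]
cup stud [0.58619647 0.32285653 0.13617381]
upL [0.61023634 0.26516834 0.12641888]
upR [0.62121801 0.3746188  0.12641888]
pre 1 shift [ 0.0541 -0.167   0.3097] turn/5deg [-3.676 -6.342  1.072]
pre -1 shift [ 0.0541 -0.167   0.3097] turn/5deg [31.084  1.506  8.914]
```

Request:
carry_out(
  targets=[0.0854,0,-0.08,0.15,-1.8,-3,0.5,0.0854,0,-0.08,0.15,-1.8,-3,0.5,0.0854,0,-0.08,0.15,-1.8,-3,0.5,0.0854,0.054,-0.167,0.31,-3.68,-6.34,1.07,0.0854,0.054,-0.167,0.31,-3.68,-6.34,1.07,0.0854,0.054,-0.167,0.31,-3.68,-6.34,1.07,0.0854,0.054,-0.167,0.31,-3.68,-6.34,1.07,0.0854,0.054,-0.167,0.31,-3.68,-6.34,1.07,0.0854,0.054,-0.167,0.31,-3.68,-6.34,1.07],
)

```text
clock: 1.27
tcp_pos: [0.4929, 0.3342, 0.1773]
orientation: [0.051, 1.011, -0.088]
contact_force: [-0.4, -0.4, -0.4]
grip_width: 0.0856
```

Run:
```python
from h import *
I=info("wrist");im=r.grab_frame("wrist");cv2.imwrite("pics/w1.png",im)
p,R0,o=here();print(p,R0.as_matrix().round(3),o["qvel"].round(3),o["contact_force"],o["clock"])
np.savez("w1.npz",t=I[3],M=I[4])
```

```text
[0.49284965 0.33409684 0.1772466 ] [[ 0.527  0.097  0.844]
 [-0.05   0.995 -0.083]
 [-0.848  0.001  0.53 ]] [-0.     0.001  0.006  0.004  0.002 -0.001  0.002] [ 0.03088911 -0.25708218 -0.16349573] 1.325
```

View pics/w1.png

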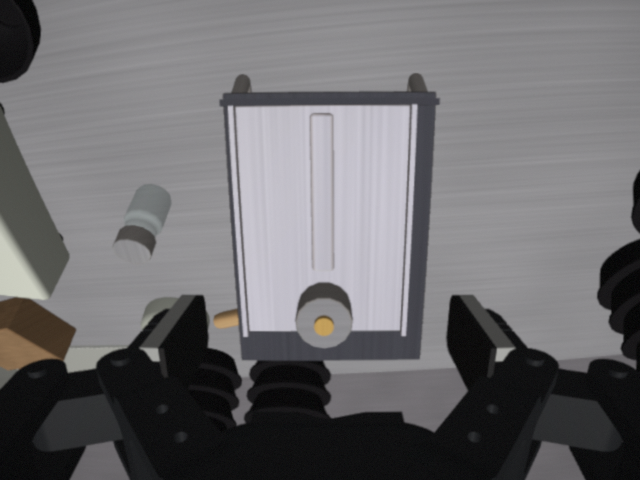

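The wrist view shows the pan squarely: bar top from (321,114) to (323,270), stud at (323,326), plate between (238,330) and (413,105). I'll cast these onto the pan's planes.

Run:
```python
from h import *
d=np.load("w1.npz");c=r.camera_info("wrist");I=(c,np.array([[c["fx"],0,c["cx"]],[0,c["fy"],c["cy"]],[0,0,1.]]),np.array(c["D"],float),d["t"],d["M"])
Q=panR(-.1);O=np.array([.5582,.3257,.0773])
def pl(uv,z):
    t,dd=ray("wrist",[uv],I); n=Q.apply([0,0,1]); p0=panpt(Q,O,(0,0,z)); s=((p0-t)@n)/(dd[0]@n)
    return (Q.inv().apply(t+s*dd[0]-O)*1000).round(1)
for k,uv,z in(("barlow",(321.5,113.5),46),("barup",(323,270),46),("barL",(309.5,190),46),("barR",(333,190),46),("stud",(323.5,326),35),
 ("botR",(411,106),17),("botL",(236,106),17),("upR",(405,335),17),("upL",(246,335),17),("plateupedge",(325,332),5),("platelow",(321,104),5)):
    print(k,pl(uv,z))
im=cv2.imread("pics/w1.png");g=cv2.cvtColor(im,6)
print(g[190,300:342],g[100:125,322],g[262:280,322])
```

```text
barlow [-72.3  -1.9  46. ]
barup [13.1 -1.3 46. ]
barL [-32.6  -8.4  46. ]
barR [-32.6   4.1  46. ]
stud [54.6 -1.2 35. ]
botR [-77.   49.7  17. ]
botL [-76.9 -51.9  17. ]
upR [71.6 53.9 17. ]
upL [ 71.7 -53.8  17. ]
plateupedge [75.9 -0.3  5. ]
platelow [-78.1  -2.7   5. ]
[193 195 196 194 193 194 197 200 201 194 177 164 174 186 194 197 196 194
 194 194 194 193 193 191 189 188 188 188 189 189 184 172 159 158 179 193
 196 198 199 200 199 198] [ 69  68  67  69  86 136 177 189 192 192 192 190 171 134 141 165 183 193
 193 194 193 193 194 194 192] [188 188 188 187 187 187 187 188 188 190 192 191 192 193 192 193 192 192]
```

Run:
```python
from h import *
Q=panR(-.095);O=panpt(Q,(.5582,.3257,.0773),(-2,-1.7,0));print(O)
Rt=toolR(-Q.apply([0,0,1]),Q.apply([0,1,0]))
go(panpt(Q,O,(-3,0,60)),Rt,"mid");go(panpt(Q,O,(-3,0,19.5)),Rt,"grasp")
```

```text
[0.55635029 0.32416855 0.07624017]
mid shift [ 0.0597 -0.0039 -0.0021] turn/5deg [-0.03  -0.     0.002]
grasp shift [ 0.1002 -0.0038 -0.0021] turn/5deg [-0.03  -0.     0.002]
```

Request:
carry_out(
  targets=[0.04,0.0,-0.0039,-0.0021,0,0,0,0.04,0.03,-0.0039,-0.0021,0,0,0,0.04,0.055,-0.0039,-0.0021,0,0,0,0.04,0.07,-0.0039,-0.0021,0,0,0,0.04,0.085,-0.0039,-0.0021,0,0,0,0.04,0.095,-0.0039,-0.0021,0,0,0,0.04,0.1,-0.0039,-0.0021,0,0,0,0.04,0.1,-0.0039,-0.0021,0,0,0],
)

```text
clock: 2.33
tcp_pos: [0.5435, 0.3254, 0.0913]
orientation: [0.05, 1.011, -0.088]
contact_force: [0.8, 0.1, -0.1]
grip_width: 0.04
```

Run:
```python
from h import *
im=r.grab_frame("wrist");cv2.imwrite("pics/w2.png",im)
p,R0,o=here();print(p,o["contact_force"],o["moment"],o["clock"],o["grip_width"])
Q=panR(-.095);print(Q.inv().apply(p-[0.55635,.32417,.07624])*1000)
```

```text
[0.54341659 0.32549894 0.0914699 ] [-0.29600271 -0.75385643 -0.04789117] [-0.02735512  0.55040432 -0.07400237] 2.375 0.040510428536767715
[-2.95509477  0.09612073 19.805234  ]
```

View pics/w2.png

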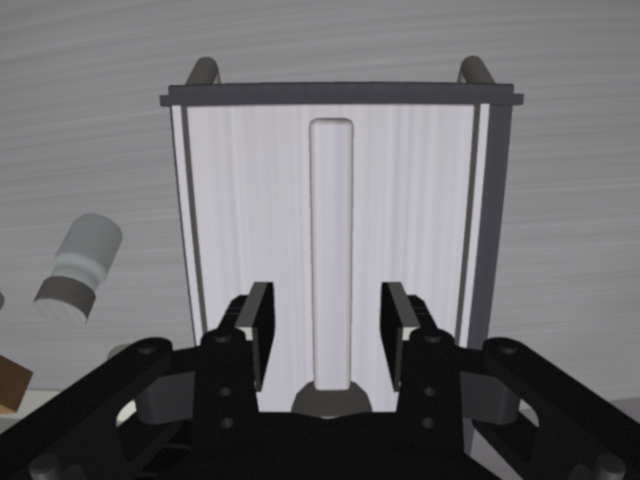

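The bar (px 311–352) lies centred between the pads (272 and 381), so I'll close.

Request:
carry_out(
  targets=[0.0,0,0,0,0,0,0,0.0,0,0,0,0,0,0,0.0,0,0,0,0,0,0,0.0,0,0,0,0,0,0,0.0,0,0,0,0,0,0],
  squeeze=110,
)

```text
clock: 3.0
tcp_pos: [0.5433, 0.3261, 0.0921]
orientation: [0.051, 1.011, -0.087]
contact_force: [-3.7, -0.4, 4.7]
grip_width: 0.0103
```

Run:
```python
from h import *
p,R0,o=here();print(p,o["contact_force"],o["moment"],o["grip_width"])
Q=panR(-.095);O=np.array([0.55635,.32417,.07624])
g=Q.inv().apply(p-O);print("tcp in pan",g*1000)
u=R0.inv()
print("lift in tool axes", u.apply([0,0,.13]))
Rt=toolR([0,0,-1],Q.apply([0,1,0])*[1,1,0])
go(p+np.array([0,0,.16]),Rt,"level")
```

```text
[0.54327635 0.32608679 0.09213948] [-3.72473406 -0.44109144  4.72993916] [-0.06344999  0.5784292   0.06941866] 0.01025491107812198
tcp in pan [-2.76595043  0.66801529 20.47659541]
lift in tool axes [-0.11021748  0.00029699  0.06893488]
level shift [-0.1357  0.0004  0.0848] turn/5deg [-0.022  6.404 -0.022]
```

Request:
carry_out(
  targets=[0.0,-0.01,0,0,0,0,0,0.0,-0.025,0,0.003,0,0,0,0.0,-0.05,0,0.02,0,0,0,0.0,-0.08,0,0.045,0,1,0,0.0,-0.11,0,0.065,0,2.2,0,0.0,-0.136,0,0.085,0,3.4,0,0.0,-0.136,0,0.085,0,4.6,0,0.0,-0.136,0,0.085,0,5.8,0,0.0,-0.136,0,0.085,0,6.4,0,0.0,-0.136,0,0.085,0,6.4,0,0.0,-0.136,0,0.085,0,6.4,0],
)

```text
clock: 4.38
tcp_pos: [0.5422, 0.3258, 0.2527]
orientation: [0.077, 1.569, -0.073]
contact_force: [-0.7, 0.3, -4.2]
grip_width: 0.0105
```

Run:
```python
from h import *
fs=[];ms=[]
for i in range(5):
    im=r.grab_frame("side" if i else "wrist"); cv2.imwrite("pics/w3.png",im) if i==0 else cv2.imwrite("pics/s3.png",im)
    p,R0,o=here();fs.append(o["contact_force"]);ms.append(o["moment"])
print(p,R0.as_matrix().round(3),np.mean(fs,0),np.std(fs,0),np.mean(ms,0),np.std(ms,0),o["grip_width"],o["clock"])
M=-np.mean(fs,0)[2]/9.81;print("M",M,"x",55-14.64/M)
u=R0.inv();print("tool axes F,M",u.apply(np.mean(fs,0)),u.apply(np.mean(ms,0)))
```

```text
[0.54262093 0.32605726 0.25272301] [[ 0.001  0.095  0.995]
 [ 0.002  0.995 -0.095]
 [-1.     0.002  0.001]] [ 0.12518978 -0.13646726 -4.12562342] [0.44427924 0.47035983 0.42677215] [0.00278518 0.08714383 0.0121123 ] [0.01910814 0.01811398 0.02186993] 0.010199390925411507 4.625
M 0.42055284573133117 x 20.1886792620761
tool axes F,M [ 4.12539545 -0.13393715  0.13504668] [-0.01190477  0.0870426  -0.00551132]
```

View pics/w3.png

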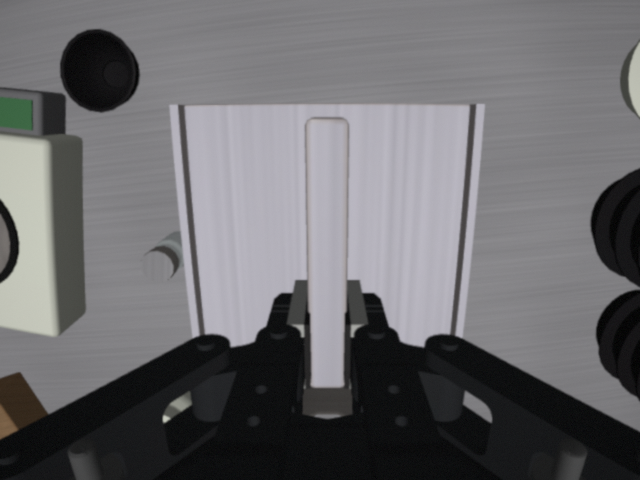

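Run:
```python
from h import *
fs=[];ms=[]
for i in range(60):
    r.grab_frame("side");p,R0,o=here();fs.append(o["contact_force"]);ms.append(o["moment"])
f=np.mean(fs,0);m=np.mean(ms,0);print(f,np.std(fs,0),m,np.std(ms,0),o["clock"])
print("autocorr",np.corrcoef(np.array(fs)[:-1,2],np.array(fs)[1:,2])[0,1])
M=-f[2]/9.81;t=R0.inv().apply(m);print("M",M,"x_mass",55-14.64/M,"x_moment",-2.8+1000*t[1]/-f[2])
im=cv2.imread("pics/w3.png");g=cv2.cvtColor(im,6)
```

```text
[ 0.04900014 -0.09741959 -3.78667131] [0.48400367 0.49434669 0.51576097] [-0.00808979  0.06746533 -0.00375533] [0.03010746 0.02936735 0.0344583 ] 7.625
autocorr 0.22068267321083015
M 0.3860011524706098 x_mass 17.072652098843946 x_moment 14.726198409431277
```

Request:
carry_out(
  targets=[0.0,0,-0.03,0,0,0,0,0.0,0,-0.07,0,0,0,0,0.0,0,-0.1,0,0,0,0,0.0,0,-0.1,0,0,0,0,0.0,0,-0.1,0,0,0,0,0.0,0,-0.1,0,0,0,0],
)

```text
clock: 8.38
tcp_pos: [0.5335, 0.2275, 0.2523]
orientation: [0.077, 1.569, -0.072]
contact_force: [-0.8, -0.8, -3.9]
grip_width: 0.0103
```

Run:
```python
from h import *
I=info("wrist");im=r.grab_frame("wrist");cv2.imwrite("pics/w4.png",im)
p,R0,o=here();print(p,o["contact_force"])
uv=proj("wrist",[[.538,-.0045,.065],[.538,-.0045,.09],[.589,-.0045,.065],[.538,.047,.065]],I);print(uv)
g=cv2.cvtColor(im,6);m=(g<70).astype(np.uint8)
x,y=uv[0].astype(int);x0=max(0,x-75);y0=y-75;sub=m[y0:y0+150,x0:x0+150]
for cs in cv2.findContours(sub,0,1)[0]:
    if cv2.contourArea(cs)>1500:
        pts=(cs[:,0]+[x0,y0]).astype(float);P=onz("wrist",pts,.065,I);c,rad=cv2.minEnclosingCircle(P[:,:2].astype(np.float32))
        print(cs[:,0].min(0)+[x0,y0],cs[:,0].max(0)+[x0,y0],c,rad)
v=im.copy()
for q in uv: cv2.circle(v,tuple(int(a) for a in q),2,(0,0,255),-1)
cv2.imwrite("pics/w4m.png",v)
```

```text
[0.53341161 0.22745376 0.25224248] [-0.22432977  0.52740121 -4.86538666]
[[ 64.22385297 232.54064026]
 [ 46.47377265 240.97301754]
 [ 78.95530694 286.30322664]
 [118.47015112 227.03350329]]
[  8 174] [119 289] (0.5392374396324158, -0.007009386084973812) 0.0533502958714962
```

View pics/w4m.png

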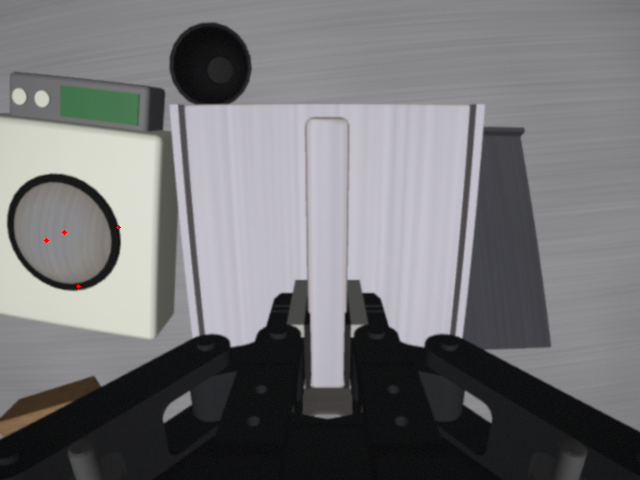

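Run:
```python
from h import *
p,R0,o=here();I=info("wrist")
for h in(.0255,):
    P=onz("wrist",[[327,117.5],[327,388.5],[306,250],[348.5,250]],p[2]+h,I);q=R0.inv().apply(P-p)*1000;print(q.round(1))
P=onz("wrist",[[172,104],[484,104]],p[2]-.0205+.017,I);print(R0.inv().apply(P-p).round(4)*1000)
P=onz("wrist",[[320,105]],p[2]-.0205+.005,I);print(R0.inv().apply(P-p).round(4)*1000)
T=np.array([.5388,-.0058,.0])-R0.apply([0,0,.0193]);
for h in(.045,.02,.005,0):
    go([T[0],T[1],.0905+.020+h],toolR([0,0,-1],R0.apply([0,1,0])*[1,1,0]),h)
```

```text
[[-25.5  -1.  -67.8]
 [-25.5  -1.1  20.6]
 [-25.5  -7.4 -29. ]
 [-25.5   5.4 -29. ]]
[[  3.3 -55.1 -72.9]
 [  3.6  53.9 -72.8]]
[[ 15.5  -3.6 -72.2]]
0.045 shift [ 0.0961 -0.232   0.0081] turn/5deg [-0.     0.004 -0.03 ]
0.02 shift [ 0.1211 -0.232   0.008 ] turn/5deg [-0.     0.004 -0.03 ]
0.005 shift [ 0.1361 -0.2321  0.008 ] turn/5deg [-0.     0.004 -0.03 ]
0 shift [ 0.1411 -0.2321  0.008 ] turn/5deg [-0.     0.004 -0.03 ]
```

Request:
carry_out(
  targets=[0.0,0,-0.03,0,0,0,0,0.0,0,-0.07,0.002,0,0,0,0.0,0,-0.12,0.004,0,0,0,0.0,0,-0.17,0.006,0,0,0,0.0,0.01,-0.21,0.008,0,0,0,0.0,0.04,-0.2317,0.008,0,0,0,0.0,0.08,-0.2317,0.008,0,0,0,0.0,0.11,-0.2317,0.008,0,0,0,0.0,0.12,-0.2317,0.008,0,0,0,0.0,0.128,-0.2317,0.008,0,0,0,0.0,0.128,-0.2317,0.008,0,0,0],
)

```text
clock: 9.8
tcp_pos: [0.5201, -0.0034, 0.124]
orientation: [0.076, 1.568, -0.072]
contact_force: [-1.6, 0.8, -4.0]
grip_width: 0.01
```

Run:
```python
from h import *
fs=[]
for i in range(6):
    im=r.grab_frame("side");fs.append(r.get_obs()["contact_force"])
cv2.imwrite("pics/s5.png",im)
p,R0,o=here();print(p,np.mean(fs,0),o["moment"],o["clock"])
T=np.array([.5388,-.0054,.0])-R0.apply([0,0,.0193])
for h in(.005,0,-.003): go([T[0],T[1],.1105+h],toolR([0,0,-1],R0.apply([0,1,0])*[1,1,0]),h)
f=cv2.resize(im[190:330,190:370],None,fx=4,fy=4,interpolation=cv2.INTER_CUBIC);cv2.imwrite("pics/s5c.png",f)
```

```text
[ 0.51999664 -0.00361386  0.1242495 ] [-0.0711255   0.13704733 -3.70790955] [-0.02965288  0.05654816 -0.01492586] 10.1
0.005 shift [ 0.0087 -0.     -0.0004] turn/5deg [-0.     0.016 -0.034]
0 shift [ 0.0137 -0.     -0.0004] turn/5deg [-0.     0.016 -0.034]
-0.003 shift [ 0.0167 -0.0001 -0.0004] turn/5deg [-0.     0.016 -0.034]
```

View pics/s5c.png

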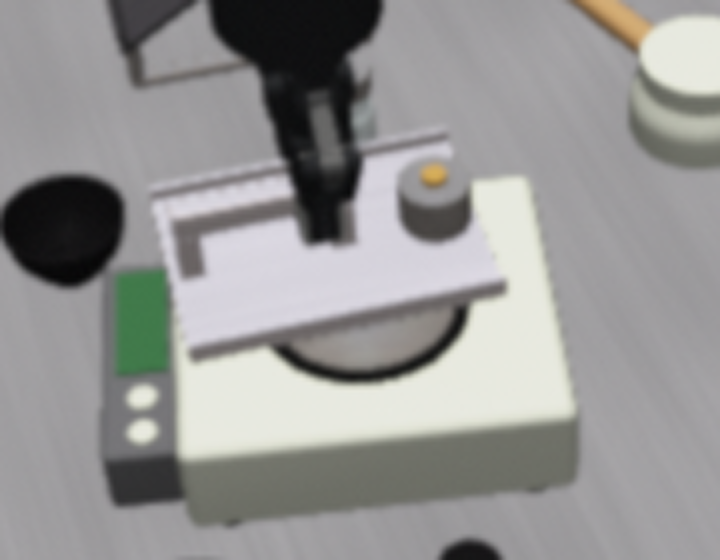

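Run:
```python
from h import *
p,R0,o=here();Q=R.from_matrix(np.c_[R0.apply([0,0,1]),R0.apply([0,1,0]),-R0.apply([1,0,0])])
for dx,tilt in((-2.8,0),(-2.8,.03)):
    Q2=Q*R.from_euler("y",-tilt);O=p-Q2.apply(np.array([dx,0,20.5])/1000)
    for k,q in(("nearL top",(-75,-55,17)),("nearR top",(75,-55,17)),("nearL bot",(-75,-55,0)),("nearR bot",(75,-55,0)),("farL",(-75,55,17)),("farR",(75,55,17)),("stud",(55,0,35))):
        print(k,((proj("side",panpt(Q2,O,q))[0]-190)*4).round(0),end=" ")
    print()
```

```text
nearL top [184. 345.] nearR top [504. 276.] nearL bot [189. 370.] nearR bot [505. 301.] farL [146. 184.] farR [444. 125.] stud [431. 178.] 
nearL top [185. 348.] nearR top [504. 272.] nearL bot [190. 373.] nearR bot [506. 298.] farL [147. 187.] farR [444. 121.] stud [430. 176.]
```

Request:
carry_out(
  targets=[0.0,0.006,0,-0.0004,0,0,0,0.0,0.0095,0,-0.0004,0,0,0,0.0,0.0115,0,-0.0004,0,0,0,0.0,0.0115,0,-0.0004,0,0,0],
)

```text
clock: 10.6
tcp_pos: [0.5194, -0.0036, 0.1125]
orientation: [0.076, 1.568, -0.072]
contact_force: [-0.3, -0.6, -3.9]
grip_width: 0.0104
```

```bash
cat > st.py <<'E'
from h import *
import sys
n=int(sys.argv[1]);fs=[];ms=[]
for i in range(n):
    im=r.grab_frame("side");o=r.get_obs();fs.append(o["contact_force"]);ms.append(o["moment"])
p,R0,o=here();print(p,np.mean(fs,0).round(2),np.mean(ms,0).round(3),o["grip_width"],o["clock"])
E
python3 st.py 5
```

```text
[ 0.51972952 -0.00354671  0.11285172] [ 0.05  0.35 -3.6 ] [0.015 0.078 0.012] 0.010467378806512216 10.85
```

Request:
carry_out(
  targets=[0.0,0.001,0,0,0,0,0,0.0,0.002,0,0,0,0,0,0.0,0.002,0,0,0,0,0],
)

```text
clock: 11.22
tcp_pos: [0.5196, -0.0035, 0.1107]
orientation: [0.077, 1.568, -0.072]
contact_force: [0.4, 0.1, -4.7]
grip_width: 0.0107
```

```bash
python3 st.py 4
```

```text
[ 0.51974316 -0.00355342  0.11086779] [-0.25  0.11 -3.89] [-0.009  0.071  0.02 ] 0.01017235996099661 11.425
```

Request:
carry_out(
  targets=[0.0,0.001,0,0,0,0,0,0.0,0.0015,0,0,0,0,0,0.0,0.0015,0,0,0,0,0],
)

```text
clock: 11.8
tcp_pos: [0.5197, -0.0035, 0.1093]
orientation: [0.077, 1.568, -0.072]
contact_force: [0.4, -0.5, -4.0]
grip_width: 0.0102
```

```bash
python3 st.py 4
```

```text
[ 0.51978167 -0.00354137  0.1093809 ] [ 0.13 -0.19 -3.18] [-0.004  0.075  0.01 ] 0.010498988412806014 12.0
```

Request:
carry_out(
  targets=[0.0,0.0006,0,0,0,0,0,0.0,0.0012,0,0,0,0,0,0.0,0.0012,0,0,0,0,0],
)

```text
clock: 12.38
tcp_pos: [0.5197, -0.0035, 0.1081]
orientation: [0.077, 1.568, -0.072]
contact_force: [-0.1, -0.3, -4.2]
grip_width: 0.01
```

```bash
python3 st.py 4
```

```text
[ 0.51980369 -0.00354491  0.10820491] [-0.08  0.19 -3.76] [ 0.005  0.048 -0.016] 0.010507785623561288 12.575
```

Request:
carry_out(
  targets=[0.0,0.0006,0,0,0,0,0,0.0,0.0012,0,0,0,0,0,0.0,0.0012,0,0,0,0,0],
)

```text
clock: 12.95
tcp_pos: [0.5197, -0.0035, 0.1069]
orientation: [0.077, 1.568, -0.072]
contact_force: [0.4, 0.4, -3.3]
grip_width: 0.0101
```

```bash
python3 st.py 4
```

```text
[ 0.51981611 -0.00353962  0.1070019 ] [ 0.05  0.37 -3.76] [-0.001  0.05   0.009] 0.010736435492050432 13.15
```

Request:
carry_out(
  targets=[0.0,0.0006,0,0,0,0,0,0.0,0.0012,0,0,0,0,0,0.0,0.0012,0,0,0,0,0],
)

```text
clock: 13.52
tcp_pos: [0.5197, -0.0035, 0.1057]
orientation: [0.077, 1.568, -0.072]
contact_force: [-0.1, -0.1, -3.6]
grip_width: 0.0102
```

```bash
python3 st.py 4
```

```text
[ 0.51983443 -0.00354319  0.10580341] [ 0.05 -0.3  -3.36] [0.001 0.092 0.031] 0.010497111161093909 13.725
```

Request:
carry_out(
  targets=[0.0,0.0006,0,0,0,0,0,0.0,0.0012,0,0,0,0,0,0.0,0.0012,0,0,0,0,0],
)

```text
clock: 14.1
tcp_pos: [0.5199, -0.0035, 0.1051]
orientation: [0.077, 1.567, -0.072]
contact_force: [-3.8, 0.7, 3.7]
grip_width: 0.0098
```

```bash
python3 st.py 4
```

```text
[ 0.51990142 -0.00352495  0.1050892 ] [-3.44  0.03  5.85] [-0.002  0.694  0.03 ] 0.010324007997446425 14.3
```

Request:
carry_out(
  targets=[0.0,-0.0004,0,0,0,0,0,0.0,-0.0004,0,0,0,0,0],
)

```text
clock: 14.55
tcp_pos: [0.5199, -0.0035, 0.1052]
orientation: [0.077, 1.567, -0.072]
contact_force: [-0.4, 0.7, -2.8]
grip_width: 0.0102
```

```bash
python3 st.py 6
```

```text
[ 0.51980448 -0.00354306  0.10532613] [ 0.27 -0.23 -3.54] [-0.011  0.056 -0.003] 0.009924068320729987 14.85
```

Request:
carry_out(
  targets=[0.013,0.0001,0,0,0,0,0,0.016,0.0001,0,0,0,0,0,0.02,0.0001,0,0,0,0,0,0.022,0.0001,0,0,0,0,0,0.022,0.0001,0,0,0,0,0,0.022,0.0001,0,0,0,0,0,0.022,0.0001,0,0,0,0,0],
  squeeze=20,
)

```text
clock: 15.72
tcp_pos: [0.5198, -0.0035, 0.1052]
orientation: [0.077, 1.568, -0.072]
contact_force: [-0.4, -0.3, 0.5]
grip_width: 0.022
```

```bash
python3 st.py 3
python3 - <<'E'
from h import *
s=r.grab_frame("side");w=r.grab_frame("wrist");cv2.imwrite("pics/w6.png",w);cv2.imwrite("pics/s6.png",s)
f=cv2.resize(s[190:310,190:350],None,fx=2.5,fy=2.5,interpolation=cv2.INTER_CUBIC)
g=cv2.resize(w,(400,300),interpolation=cv2.INTER_AREA);cv2.imwrite("pics/c6.png",np.hstack([f,g]))
E
```

```text
[ 0.51977088 -0.0035252   0.10521106] [ 0.34  0.12 -0.3 ] [-0.017 -0.008 -0.006] 0.02198829599880538 15.875
```

View pics/c6.png

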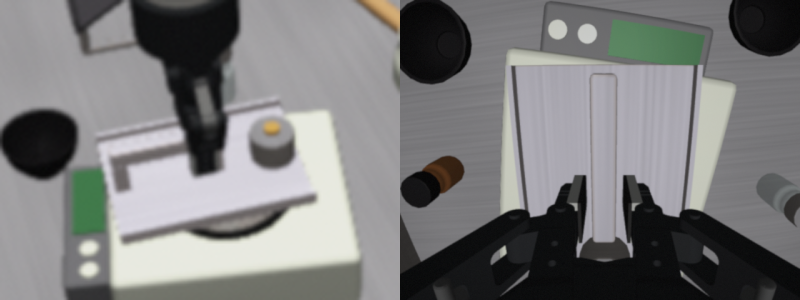

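Released: the wrist force is near zero and the pan rests on the dome, looking near level. I'll measure the tilt change from the wrist picture edges and the tilt itself by triangulation.

Run:
```python
from h import *
def sub(v,i): # subpixel peak
    a,b,c=v[i-1],v[i],v[i+1];return i+.5*(a-c)/(a-2*b+c)
for n in("w3","w4","w6"):
    g=cv2.cvtColor(cv2.imread(f"pics/{n}.png"),6).astype(float)
    row=lambda x0,x1,y0,y1:(lambda d:y0+sub(d,1+np.argmax(d[1:-1])))(np.abs(np.gradient(g[y0:y1,x0:x1].mean(1))))
    col=lambda y0,y1,x0,x1:(lambda d:x0+sub(d,1+np.argmax(d[1:-1])))(np.abs(np.gradient(g[y0:y1,x0:x1].mean(0))))
    print(n,"plate row L,R",row(210,230,96,112),row(400,430,96,112),"barend",row(315,340,110,124),
      "inner rims y~115",col(112,120,176,196),col(112,120,462,482),"inner y~250",col(246,254,186,206),col(246,254,450,475),"bar",col(180,200,298,314),col(180,200,340,358))
```

```text
w3 plate row L,R 104.75038880248833 104.06386861313868 barend 116.2877030162413 inner rims y~115 178.38823529411764 474.92021276595744 inner y~250 190.06140350877192 457.9074074074074 bar 304.7916666666667 348.27742279020237
w4 plate row L,R 103.78367003367003 104.16272189349112 barend 116.27874186550976 inner rims y~115 178.47994269340975 475.01543942992873 inner y~250 190.0421686746988 471.83109619686803 bar 304.84493670886076 348.5973630831643
w6 plate row L,R 103.27321156773212 103.53286384976526 barend 116.4601226993865 inner rims y~115 178.26353276353277 475.07065217391306 inner y~250 190.05324074074073 463.9004576659039 bar 303.38157894736844 347.1501210653753
```

Request:
carry_out(
  targets=[0.03,0,0.001,0,0,0,0,0.03,-0.004,0.001,0,0,0,0,0.03,-0.015,0.001,0,0,0,0,0.03,-0.04,0.001,0,0,0,0,0.03,-0.08,0.001,0,0,0,0,0.03,-0.13,0.001,0,0,0,0,0.03,-0.15,0.001,0,0,0,0,0.03,-0.15,0.001,0,0,0,0],
)

```text
clock: 16.98
tcp_pos: [0.5207, -0.003, 0.2576]
orientation: [0.078, 1.563, -0.071]
contact_force: [0.5, -0.2, -0.5]
grip_width: 0.03
```

Run:
```python
from h import *
I=info("wrist");w=r.grab_frame("wrist");np.savez("w7.npz",t=I[3],M=I[4])
a=r.grab_frame("scene");b=r.grab_frame("side")
for n,i in(("w7",w),("a7",a),("b7",b)):cv2.imwrite(f"pics/{n}.png",i)
f=lambda im,x,y,w,h,s:cv2.resize(im[y:y+h,x:x+w],None,fx=s,fy=s,interpolation=cv2.INTER_CUBIC)
cv2.imwrite("pics/c7.png",np.vstack([np.hstack([f(a,275,190,100,75,4),f(b,225,215,100,75,4)]),np.hstack([cv2.resize(w,(400,300),interpolation=cv2.INTER_AREA),f(w,220,150,200,150,2)])]))
p,R0,o=here();print(p,o["contact_force"],o["clock"])
```

```text
[ 0.51884579 -0.00302363  0.25435376] [ 0.32546778  0.80688153 -0.65718743] 17.125
```

View pics/c7.png

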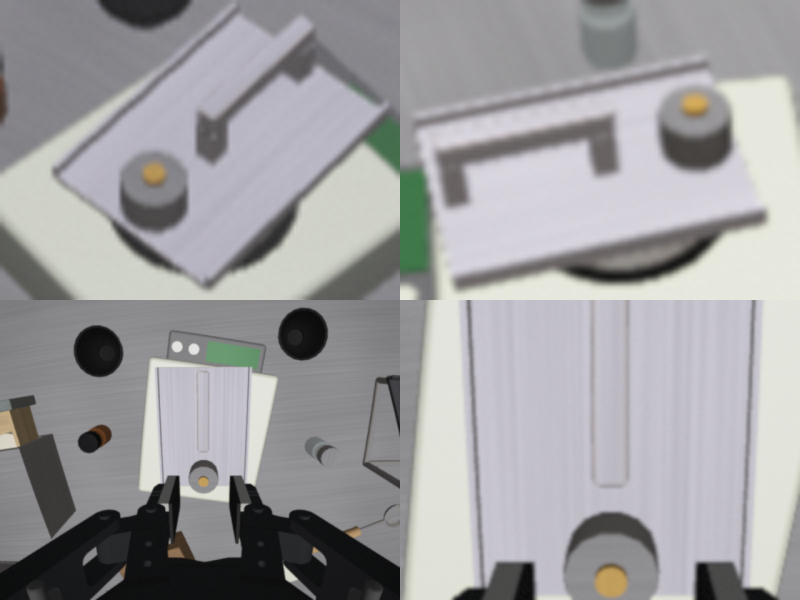

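Run:
```python
from h import *
S=lambda x,y:(275+x/4,190+y/4)
T=lambda x,y:(225+(x-400)/4,215+y/4)
P={}
for k,a,b in(("cup-",S(57,172),T(765,212)),("cup+",S(208,283),T(706,58)),("rear-",S(237,8),T(455,275)),("rear+",S(387,105),T(415,115)),("stud",S(154,172),T(695,103))):
    P[k],e=tri("scene",a,"side",b);print(k,P[k].round(4),round(e,4))
c=(P["cup-"]+P["cup+"])/2;q=(P["rear-"]+P["rear+"])/2;v=c-q;print("len",np.linalg.norm(v),"pitch deg",np.degrees(np.arcsin(v[2]/np.linalg.norm(v))),"centre",(c+q)/2)
w=P["cup+"]+P["rear+"]-P["cup-"]-P["rear-"];w/=2;print("wid",np.linalg.norm(w),"roll",np.degrees(w[2]/np.linalg.norm(w)))
# wrist scale check on rear/front rim widths
d=np.load("w7.npz");cc=r.camera_info("wrist");I=(cc,np.array([[cc["fx"],0,cc["cx"]],[0,cc["fy"],cc["cy"]],[0,0,1.]]),np.array(cc["D"],float),d["t"],d["M"])
g=cv2.cvtColor(cv2.imread("pics/w7.png"),6).astype(int)
# predicted rim inner dark line columns for level pan / pitched pan, by row
yaw=np.arctan2(v[1],v[0]);print("yaw",yaw)
for y in(125,150,175,200,225,250):
    s=g[y-2:y+3].mean(0).round().astype(int);L=230+np.argmin(s[230:285]);Rr=375+np.argmin(s[375:420]);print(y,L,Rr,s[L],s[Rr])
```

```text
cup- [ 0.5911 -0.0624  0.0947] 0.0048
cup+ [0.6019 0.0449 0.0985] 0.0032
rear- [ 0.4439 -0.0481  0.097 ] 0.0046
rear+ [0.4534 0.058  0.1009] 0.004
stud [ 0.5768 -0.0087  0.1235] 0.0045
len 0.14846668725231027 pitch deg -0.9256830811770002 centre [ 0.52257922 -0.0019001   0.09778848]
wid 0.10719749577564325 roll 2.0783357473404145
yaw -0.09268207868923538
125 253 397 125 130
150 254 396 121 132
175 255 395 124 140
200 256 394 128 142
225 257 393 135 139
250 259 392 135 139
```

Run:
```python
from h import *
d=np.array([.997,.075,0]);Rt=toolR([0,0,-1],[-.075,.997,0])
m=np.array([.426,-.338,0])
go(m-.06*d+[0,0,.2],Rt,"pre")
print("bowl_a side",onz("side",[[238,347]],.04), onz("scene",[[311,183]],.04))
```

```text
pre shift [ 0.0533 -0.3525 -0.1199] turn/5deg [-1.946  0.006 -0.032]
bowl_a side [[ 0.41166483 -0.14352636  0.04      ]] [[ 0.4128336  -0.13307158  0.04      ]]
```

Request:
carry_out(
  targets=[0.0,0,-0.03,-0.01,0,0,0,0.0,0,-0.08,-0.03,0,0,0,0.0,0,-0.14,-0.05,-0.5,0,0,0.0,0,-0.2,-0.07,-1,0,0,0.0,0.02,-0.26,-0.09,-1.5,0,0,0.0,0.04,-0.31,-0.11,-1.95,0,0,0.0,0.053,-0.3525,-0.12,-1.95,0,0,0.0,0.053,-0.3525,-0.12,-1.95,0,0,0.0,0.053,-0.3525,-0.12,-1.95,0,0],
)

```text
clock: 18.25
tcp_pos: [0.366, -0.3416, 0.1995]
orientation: [-0.056, 1.571, 0.063]
contact_force: [0.3, -0.1, 0.9]
grip_width: -0.0003
```

Run:
```python
from h import *
I=info("wrist");w=r.grab_frame("wrist");np.savez("w8.npz",t=I[3],M=I[4]);cv2.imwrite("pics/w8.png",w)
b=r.grab_frame("side");b0=cv2.imread("pics/b7.png");print("pan diff",np.abs(b[190:320,200:340].astype(int)-b0[190:320,200:340]).mean())
cv2.imwrite("pics/b8.png",b)
p,R0,o=here();print(p,R0.as_matrix().round(3),o["clock"],o["grip_width"])
```

```text
pan diff 32.5842673992674
[ 0.36679331 -0.34112371  0.20010269] [[ 0.    -0.078  0.997]
 [ 0.003  0.997  0.078]
 [-1.     0.003  0.   ]] 18.35 -5.9276446462460744e-05
```

View pics/w8.png

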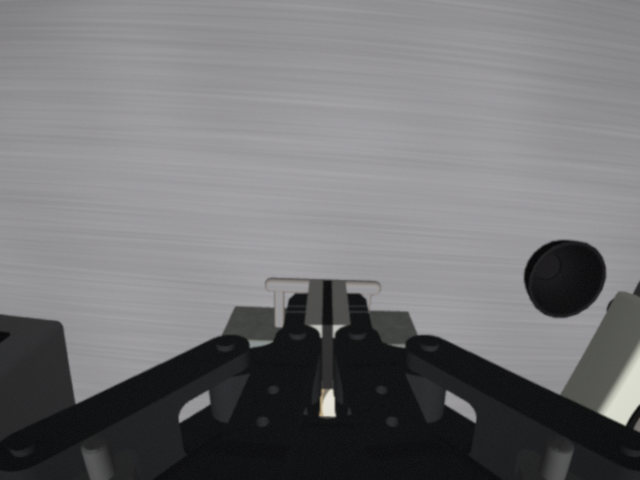

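```bash
cat > stud.py <<'E'
from h import *
def stud(n,im,roi):
    x,y,w,h=roi;g=cv2.cvtColor(im[y:y+h,x:x+w],40);m=(g[...,0]>8)&(g[...,0]<30)&(g[...,1]>110)&(g[...,2]>110)
    ys,xs=np.nonzero(m);return (round(xs.mean()+x,2),round(ys.mean()+y,2),len(xs)) if len(xs) else None
if __name__=="__main__":
    for n,f in(("scene","a7"),("side","b7")):
        roi=(285,210,60,50) if n=="scene" else (270,220,60,40)
        im=r.grab_frame(n);cv2.imwrite(f"pics/{f[0]}_last.png",im)
        o=cv2.imread(f"pics/{f}.png");print(n,stud(n,o,roi),stud(n,im,roi),np.abs(o.astype(int)-im)[roi[1]:roi[1]+roi[3],roi[0]:roi[0]+roi[2]].mean())
E
python3 - <<'E'
from h import *
d=np.load("w8.npz");c=r.camera_info("wrist");I=(c,np.array([[c["fx"],0,c["cx"]],[0,c["fy"],c["cy"]],[0,0,1.]]),np.array(c["D"],float),d["t"],d["M"])
P=onz("wrist",[[266,284],[381,288],[323,279.5],[323,286],[410,313],[235,308]],[.047]*4+[.08]*2,I);print(P.round(4))
E
python3 stud.py
```

```text
[[ 0.4274 -0.3853  0.047 ]
 [ 0.4242 -0.2954  0.047 ]
 [ 0.4203 -0.3412  0.047 ]
 [ 0.4258 -0.3408  0.047 ]
 [ 0.4279 -0.2784  0.08  ]
 [ 0.4331 -0.4026  0.08  ]]
scene (np.float64(313.0), np.float64(233.21), 19) (np.float64(313.0), np.float64(233.21), 19) 5.843666666666667
side (np.float64(298.05), np.float64(240.9), 20) (np.float64(298.11), np.float64(241.0), 19) 16.157916666666665
```

Run:
```python
from h import *
S=lambda x,y:(190+x/4,125+(y-300)/4)
d=np.array([.998,.06])
for k,a,z in(("unit edge L",S(40,417),.085),("unit edge R",S(208,508),.085),("panel back L",S(70,375),.075),("panel back R",S(250,462),.075),("panel front L",S(65,348),.075),("panel front R",S(272,450),.075)):
    P=onz("scene",[a],z)[0];print(k,P.round(4),"along",(P[:2]@d).round(4))
```

```text
unit edge L [ 0.5277 -0.3775  0.085 ] along 0.5039
unit edge R [ 0.5229 -0.2501  0.085 ] along 0.5069
panel back L [ 0.4852 -0.3939  0.075 ] along 0.4606
panel back R [ 0.4749 -0.2594  0.075 ] along 0.4584
panel front L [ 0.47   -0.4119  0.075 ] along 0.4444
panel front R [ 0.4599 -0.2549  0.075 ] along 0.4437
```

Request:
carry_out(
  targets=[0.0,0.05,0,0,0,0,0,0.0,0.1,0,0,0,0,0,0.0,0.14,0,0,0,0,0,0.0,0.164,0,0,0,0,0,0.0,0.164,0,0.02,0,0,0,0.0,0.164,0,0.035,0,0,0,0.0,0.164,0,0.035,0,0,0],
)

```text
clock: 19.32
tcp_pos: [0.4054, -0.338, 0.0378]
orientation: [-0.063, 1.565, 0.065]
contact_force: [-0.3, -0.3, 0.5]
grip_width: 0.0001
```

Request:
carry_out(
  targets=[0.0,0,0,0.005,0,0,0,0.0,0,0,0.01,0,0,0,0.0,0,0,0.015,0,0,0,0.0,0,0,0.02,0,0,0,0.0,0,0,0.025,0,0,0,0.0,0,0,0.03,0,0,0],
)

```text
clock: 20.08
tcp_pos: [0.4355, -0.3357, 0.0379]
orientation: [-0.063, 1.566, 0.065]
contact_force: [-1.4, -0.9, -0.1]
grip_width: -0.0001
```

Request:
carry_out(
  targets=[0.0,0,0,0.004,0,0,0,0.0,0,0,0.008,0,0,0,0.0,0,0,0.012,0,0,0],
)

```text
clock: 20.45
tcp_pos: [0.4476, -0.3347, 0.0379]
orientation: [-0.063, 1.566, 0.065]
contact_force: [-1.7, -1.6, 0.2]
grip_width: 0.0003
```

Request:
carry_out(
  targets=[0.0,0,0,0.002,0,0,0,0.0,0,0,0.004,0,0,0,0.0,0,0,0.006,0,0,0],
)

```text
clock: 20.82
tcp_pos: [0.4536, -0.3343, 0.0379]
orientation: [-0.063, 1.566, 0.064]
contact_force: [-0.9, -0.7, -0.6]
grip_width: -0.0
```

Request:
carry_out(
  targets=[0.0,0,0,0.001,0,0,0,0.0,0,0,0.002,0,0,0,0.0,0,0,0.003,0,0,0],
)

```text
clock: 21.2
tcp_pos: [0.4567, -0.334, 0.038]
orientation: [-0.062, 1.566, 0.064]
contact_force: [-1.5, -0.4, 0.0]
grip_width: 0.0
```

Request:
carry_out(
  targets=[0.0,0,0,0.001,0,0,0,0.0,0,0,0.002,0,0,0,0.0,0,0,0.003,0,0,0],
)

```text
clock: 21.58
tcp_pos: [0.4597, -0.3338, 0.038]
orientation: [-0.062, 1.566, 0.064]
contact_force: [-1.3, -1.5, 0.2]
grip_width: -0.0
```

```bash
python3 st.py 2
python3 - <<'E'
from h import *
a=r.grab_frame("scene");b=r.grab_frame("side");cv2.imwrite("pics/a9.png",a);cv2.imwrite("pics/b9.png",b)
E
python3 stud.py
```

```text
[ 0.45983848 -0.33370027  0.03799114] [-0.16 -1.12  0.26] [-0.166  0.136 -0.003] 0.00012927337365706488 21.675
scene (np.float64(313.0), np.float64(233.21), 19) (np.float64(313.0), np.float64(233.33), 18) 2.9463333333333335
side (np.float64(298.05), np.float64(240.9), 20) None 46.01125
```

Run:
```python
from h import *
for n in("scene0","a9","side0","b9"):
    im=cv2.imread(f"pics/{n}.png");x,y,w,h=(190,125,100,75) if n in("scene0","a9") else (260,370,110,100)
    g=cv2.cvtColor(im[y:y+h,x:x+w],40);m=(g[...,0]>8)&(g[...,0]<28)&(g[...,1]>60)
    ys,xs=np.nonzero(m);print(n,m.sum(),(xs.min()+x,xs.max()+x,ys.min()+y,ys.max()+y) if m.any() else None)
```

```text
scene0 747 (np.int64(199), np.int64(250), np.int64(144), np.int64(185))
a9 0 None
side0 2212 (np.int64(297), np.int64(362), np.int64(377), np.int64(469))
b9 27 (np.int64(339), np.int64(361), np.int64(402), np.int64(445))
```

Request:
carry_out(
  targets=[0.0,0,0,0.001,0,0,0,0.0,0,0,0.002,0,0,0],
)

```text
clock: 22.12
tcp_pos: [0.4606, -0.3336, 0.0378]
orientation: [-0.062, 1.568, 0.065]
contact_force: [-5.5, -0.6, 2.7]
grip_width: -0.0002
```

Request:
carry_out(
  targets=[0.0,0,0,0.001,0,0,0,0.0,0,0,0.0015,0,0,0],
)

```text
clock: 22.38
tcp_pos: [0.4606, -0.3336, 0.0377]
orientation: [-0.06, 1.57, 0.065]
contact_force: [-7.1, -0.8, 4.7]
grip_width: -0.0003
```

Request:
carry_out(
  targets=[0.0,0,0,0.001,0,0,0,0.0,0,0,0.0015,0,0,0],
)

```text
clock: 22.62
tcp_pos: [0.4606, -0.3336, 0.0376]
orientation: [-0.059, 1.572, 0.064]
contact_force: [-6.5, -1.3, 5.0]
grip_width: 0.0002
```

The drawer has stopped at a hard limit. I'll push a bit more firmly to confirm it is seated.

Request:
carry_out(
  targets=[0.0,0,0,0.003,0,0,0,0.0,0,0,0.004,0,0,0,0.0,0,0,0.005,0,0,0],
)

```text
clock: 23.0
tcp_pos: [0.4607, -0.3337, 0.0372]
orientation: [-0.056, 1.579, 0.064]
contact_force: [-15.5, -0.3, 10.3]
grip_width: -0.0001
```

```bash
python3 st.py 3
```

```text
[ 0.46069094 -0.33369428  0.03715325] [-14.42  -0.48   9.63] [-1.420e-01  2.941e+00 -2.000e-03] -8.223101762699835e-05 23.15
```

Request:
carry_out(
  targets=[0.0,0,0,-0.01,0,0,0,0.0,0,0,-0.03,0,0,0,0.0,0,0,-0.05,0,0,0,0.0,-0.03,0,-0.055,0,0,0,0.0,-0.08,0,-0.055,0,0,0,0.0,-0.14,0,-0.055,0,0,0,0.0,-0.2,-0.03,-0.055,0,0,0,0.0,-0.25,-0.06,-0.055,0,0,0,0.0,-0.25,-0.06,-0.055,0,0,0],
)

```text
clock: 24.28
tcp_pos: [0.4129, -0.4033, 0.292]
orientation: [-0.058, 1.572, 0.056]
contact_force: [0.0, 0.3, -0.9]
grip_width: 0.0
```

```bash
python3 stud.py
python3 - <<'E'
from h import *
a=cv2.imread("pics/a_last.png");b=cv2.imread("pics/b_last.png")
f=lambda im,x,y,w,h,s:cv2.resize(im[y:y+h,x:x+w],None,fx=s,fy=s,interpolation=cv2.INTER_CUBIC)
cv2.imwrite("pics/c10.png",np.hstack([f(a,140,120,200,180,2),f(b,190,210,200,270,1.334)[:360,:267]]))
o=r.get_obs();print(o["clock"],o["contact_force"])
E
```

```text
scene (np.float64(313.0), np.float64(233.21), 19) (np.float64(313.0), np.float64(233.21), 19) 6.358666666666666
side (np.float64(298.05), np.float64(240.9), 20) None 60.47472222222222
24.375 [ 0.49536664 -0.2111     -0.82485094]
```

View pics/c10.png

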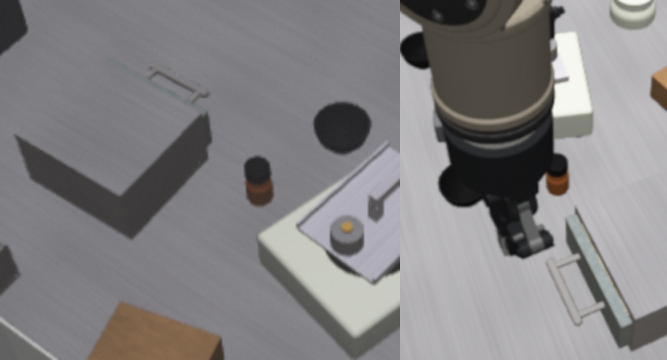

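The last view shows the drawer closed flush and the pan still balanced on the dome, with its stud unmoved in the scene view and the bystanders in place. Handing in.

```bash
python3 -c "
from bench import r
print(r.hand_in())"
```

```text
the job is handed in; nothing more can be done
None
```

The pan is balanced on the dome by itself and the drawer is pushed fully home. I handed the job in at about 24.4 s of the 64 s allowed.

**Balance point:** I lifted the pan by its bar and levelled it. The averaged wrist force gave 0.386 kg, which puts the balance point at x ≈ 17 mm; the moment reading gave about 15 mm. I set it on the dome at x = 16.5 mm. While lowering, the pan pressed on the button with about 10 N for a moment, so I backed off before releasing.

**Checks on the pan:**
- After release the wrist force was near zero and the pan barely moved, with about 0.3° of pitch and 0.8° of roll change in the wrist view.
- In the scene view the pan's stud stayed on the same pixel from release to the end. The side view was blocked by the arm at the end, so that check could not be repeated.
- A rough triangulation of the rim corners disagreed somewhat, at about −0.9° pitch and 2° roll. The rays for those points missed each other by 3 to 5 mm, so I trusted the wrist-view comparison more.

**Checks on the drawer:** It stopped moving and held against about 15 N, and the last pictures show it flush. No bystander in the last views looked moved, though I did not measure them. The arm is clear of everything.

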